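# Find the platen that rocks

## Robot

A 7-joint arm with a two-finger parallel gripper is mounted at the origin on the work surface. World frame = base frame: x ahead of the robot, y to its left, z up, the work surface at z = 0. Lengths are in m, angles in rad, forces in N, time in s.
With the tool pointing down it reaches from about 0.425 to 0.925 m from the base axis. Payload 6.8 kg.
Tool frame: the origin (TCP) lies on the centre line of the jaws, within the pads' length; the fingertips stand 11 mm ahead of it and the grasp point (between the pads) lies 8 mm behind it; z points along the fingers, y is the direction in which the jaws open and shut (so a half turn about z gives the same grasp; the last joint's range is limited). The gripper opens to 85 mm and grips with 20 to 120 N. Pads are 22 mm wide; open, the fingers measure 114 mm over their backs; the gripper's body (76 mm by 85 mm) begins 54 mm behind the grasp point. The pads swing forward as they close: fully open they stand 13 mm farther back than shut.
Start: joints at [1.188, 0.477, 0.022, 1.555, -0.011, 1.109, -0.083], TCP at [0.183, -0.65, 0.242] pointing down, gripper open.
Joint ranges: [-2.96, 2.96], [-0.34, 2.1], [-1.41, 1.46], [0.24, 2.44], [-1.37, 4.51], [0.17, 1.92], [-2.96, 2.96]. Speed limits (rad/s): [2.39, 2.39, 3.14, 3.14, 3.14, 3.14, 3.14].

## Interface

Orientations are given as a rotation vector (axis times angle).
In Python, from bench import r gives the robot as it stands.
- The arm moves only by the tool send_rows, never from a script. Its argument "deltas" is a list of rows, each a list of 7 numbers: the opening, from 0 (shut) to 1 (fully open), then the shift along the tool's x, y, z as a fraction of full scale, then the turn, a rotation vector about the tool's x, y, z as a fraction of full scale. In form: [[hand, x, y, z, ax, ay, az], ...]. A call has 1 to 20 rows; each row is the pose to reach, as a shift and turn from the pose commanded when the call began, along the tool's axes at that moment, turning the shorter way round; what a row does not reach only later rows make up. Full scale, the value 1, is 150 mm for a shift and 180 degrees for a turn. A row lasts 1/12 s, in which the tool goes at most 41.7 mm and 7.16 degrees, less where a joint would pass 70% of its speed; a pose out of reach is approached as far as the arm can. A call with a number of a shift or a turn outside -1 to 1 is refused whole. A call with a gripper value outside its range is refused whole. The fingers move at their own pace and stop on an object; "squeeze" is the grip in N (left out, the last holds). Time passes only in rows, so rows that repeat a pose let the fingers close. It gives the time, the measured TCP pose, the force and the opening at its end, in the units of the state.
- r.get_obs(): the state, without advancing time (a new reading comes with each control period).
- r.grab_frame(name): name is "scene" or "top" or "wrist"; returns a dict with "pixels" (480x640x3 uint8, red, green, blue), "camera_matrix" (3x3 intrinsics, pixels), "rvec" (rotation vector, rad) and "tvec" (3), from world to camera coordinates, as OpenCV has them. Camera axes: x right, y down, z forward; pixel columns grow to the right and rows downward; lengths in m; the calibration is good to about 2 mm. A picture is of the moment at which its call begins. There is no depth.
- r.hand_in(): hands the job in, once; it reports no verdict.
The state is a dict: "clock": time; "joints": joint angles; "qvel": joint speeds; "tau": joint torques, N m; "tcp_pos": TCP position; "orientation": TCP orientation; "contact_force": force on the tool from outside, world axes, zero at the start; "moment": the same for the moment, N m; "grip_width": finger opening in m.
Only numpy, scipy, OpenCV 4.12 (cv2) and the standard library are available. Lean on these libraries where they do the work, as an engineer would, in place of code of your own. Each camera call takes 0.05 s, during which the arm holds its last target. There are 200 camera calls.

## Task

One of the two aluminium platens on the granite surface plate rocks. Press down on their corners in turn gently with the closed fingertips to find the corner that gives; then press the diagonally opposite corner of that platen to confirm it stands firm there. Take the rocking platen by its knob and set it down, without dropping it, flat inside the red tray; leave the sound platen standing on the granite and everything else where it is.

Things in the scene. Friction and masses are not known exactly. Their poses are not given: they have to be found in the camera images.
- platen_a_top (a point): platen_a: aluminium plate 110 x 110 x 12 mm on four round feet (16 mm across, 8 mm high, centred 42 mm either way from the middle along x and y), 0.4 to 0.65 kg. This point: middle of the plate's top face, 20 mm above what the feet stand on (70 mm above the bench while on the granite); x, y along its edges, z up. Stands level by itself; one of platen_a, platen_b rocks, not told which.
- platen_b_top (a point): platen_b: looks like platen_a, same sizes, same point and axes. The rocking platen has one foot (not told which) 3.5 mm short: pressed straight down above it with 2 N or more, fingertips 42 mm either way from the middle, that corner sinks 3.5 mm and comes up when released. Above all other feet a platen stands firm. Centre of mass about 16 mm off the middle.
- platen_a_knob (a point): centre, half-way up, of the black round grip knob in the middle of platen_a: 28 mm diameter, 32 mm high, its foot on the plate's top face, axis z up.
- platen_b_knob (a point): centre, half-way up, of the black round grip knob in the middle of platen_b: 28 mm diameter, 32 mm high, its foot on the plate's top face, axis z up.
- granite: grey granite surface plate fixed on the bench, 240 (x) x 380 (y) x 50 mm high; origin at the centre of its underside, on the bench, z up. Granite and platens are hard and do not yield: touch down slowly, at 20 mm/s or less, or the blow is hard even with a force stop; the touch itself can trip a small force stop before a loose corner has had time to sink, so then push on a few mm slowly.
- tray: red open reject tray fixed on the bench, outside 190 x 190 x 30 mm high, walls and floor 5 mm thick (inside 180 x 180 mm, so a platen fits at any turn); origin at the centre of its underside, z up.
- gauge_block: bystander: steel block 30 x 60 x 20 mm lying on the granite near its far edge; origin at the centre of its underside.
- weight: bystander: brass cylinder 40 mm diameter, 45 mm high, standing close beyond the tray; origin at the centre of its underside.
- jar: bystander: lidded jar 54 mm diameter, 75 mm high, at the back; origin at the centre of its underside.
- screwdriver: bystander: screwdriver lying on the robot's left; origin on its underside, x along it towards the tip.
- brush: bystander: brush lying on the robot's right; origin on its underside, x along it.
- beaker: bystander: white beaker 60 mm diameter, 80 mm high, at the back; origin at the centre of its underside.
Mind the look-alikes: they are no part of the job. Leave any turquoise look-alike of the part that bears platen_b_top alone.

How it is judged:
On the way, in this order (a step that is already met when the one before it is completed fails the run):
1. the rocking platen, standing on the granite, is pressed with the fingertips at the corner that gives, so that it tips (angle between platen_b_top's own z axis and vertical between 0.03 and 0.12 rad and contact force between platen_b and the fingers above 0.7 N and contact force between platen_b and granite above 1 N and x of the grasp point in the frame of platen_b_top below -0.012 m and y of the grasp point in the frame of platen_b_top above 0.012 m), for 0.1 s.
2. then the diagonally opposite corner of the same platen is pressed, and the platen stands level and firm (angle between platen_b_top's own z axis and vertical below 0.02 rad and contact force between platen_b and the fingers above 1.5 N and contact force between platen_b and granite above 4 N and x of the grasp point in the frame of platen_b_top above 0.012 m and y of the grasp point in the frame of platen_b_top below -0.012 m), for 0.1 s.
At the end, for the whole second after the job is handed in: the rocking platen stands flat on the floor of the red tray (its middle within 50 mm of the tray's middle along both of the tray's axes, tilted less than 0.08 rad), at rest; the sound platen stands level on the granite within 25 mm of where it was, and each bystander within 20 mm of where it was (x of platen_b_top in the frame of tray between -0.05 and 0.05 m and y of platen_b_top in the frame of tray between -0.05 and 0.05 m and z of platen_b_top in the frame of tray between 0.02 and 0.03 m and angle between platen_b_top's own z axis and vertical below 0.08 rad and linear speed of each of platen_b, platen_a below 0.02 m/s and z of platen_a_top in the frame of granite above 0.065 m and angle between platen_a_top's own z axis and vertical below 0.03 rad and distance of platen_a_top from where it was at the start of the episode below 0.025 m and distance of each of gauge_block, weight, jar, screwdriver, brush, beaker from where it was at the start of the episode below 0.02 m); the robot touches nothing.
It fails at once if a platen is pressed onto the granite with more than 150 N, the impact of touching down included (contact force between any of platen_a, platen_b and granite above 150 N).
It fails at once if a platen falls freely (dropped from more than about 13 mm) ((contact force between platen_a and the fingers below 0.05 N and linear speed of platen_a above 0.5 m/s) or (contact force between platen_b and the fingers below 0.05 N and linear speed of platen_b above 0.5 m/s)).
It fails at once if a bystander is shoved more than 40 mm (distance of any of gauge_block, weight, jar, screwdriver, brush, beaker from where it was at the start of the episode above 0.04 m).
It also fails if it takes over 70 s, if anything falls off the work surface, if the arm or the gripper's body presses on something with over 40 N, if the wrist force passes 120 N, or if a joint passes its speed limit or range.

## Working session

There is one attempt and no reset: what is moved stays moved. The work goes in short steps, Python scripts to look and compute and a tool call to move; the robot and the scene stay as the last step left them, time stands still between calls to the robot, and variables do not carry over. Pictures are saved under pics/ and viewed, about 8 in all and at most 12, crops included, and the job is handed in when it is done.

Besides the shell and the picture viewer there is one more tool, called after "Call:" as name(argument=value, ...) on one line, values as JSON. send_rows: Moves the arm, as the interface text tells. Shift numbers are shares of 150 mm and turn numbers shares of 180 degrees, none past 1 either way. Its arguments: {"type":"object","properties":{"deltas":{"type":"array","items":{"type":"array","items":{"type":"number"}}},"squeeze":{"type":"number"}},"required":["deltas"]}

```bash
mkdir -p pics; ls
cat > h.py <<'E'
import numpy as np, cv2
from bench import r
def cam(n):
    f=r.grab_frame(n); return f
def ray(f,uv,z):
    K=np.array(f["camera_matrix"]);R=cv2.Rodrigues(np.array(f["rvec"],float))[0];t=np.array(f["tvec"],float).ravel()
    c=-R.T@t; d=R.T@np.linalg.inv(K)@np.array([uv[0],uv[1],1.]); return c+d*(z-c[2])/d[2]
def save(f,n): cv2.imwrite("pics/"+n,cv2.cvtColor(f["pixels"],cv2.COLOR_RGB2BGR))
E
python3 - <<'E'
from h import *
import pickle
o=r.get_obs(); print({k:np.round(v,3) for k,v in o.items()})
fs={n:cam(n) for n in("scene","top")}
pickle.dump(fs,open("f0.pkl","wb"))
for n,f in fs.items(): save(f,n+"0.png")
E
```

```text
pics
{'clock': np.float64(0.0), 'joints': array([ 1.188,  0.478,  0.022,  1.556, -0.011,  1.109, -0.083]), 'qvel': array([-0.   , -0.   ,  0.   , -0.002, -0.001, -0.   ,  0.001]), 'tau': array([ 2.0000e-03, -5.9644e+01,  1.6090e+00, -2.8120e+01,  1.2000e-02,
        9.0000e-03, -0.0000e+00]), 'tcp_pos': array([ 0.183, -0.649,  0.241]), 'orientation': array([-3.11e+00, -4.30e-01,  1.00e-03]), 'contact_force': array([ 1.1  , -0.829,  0.318]), 'moment': array([ 0.014, -0.026, -0.011]), 'grip_width': np.float64(0.086)}
```

View pics/scene0.png

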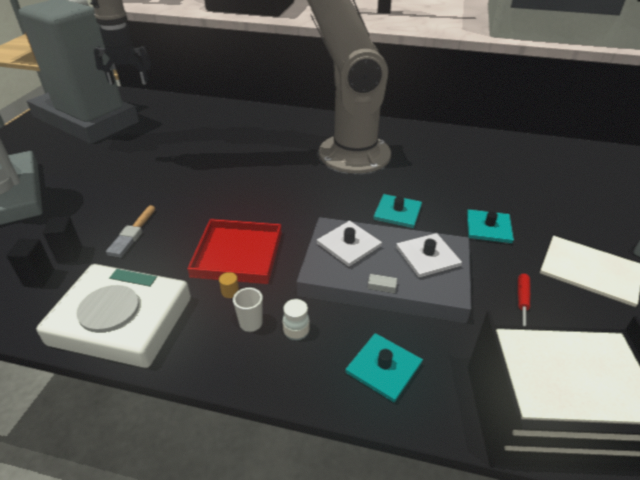

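View pics/top0.png

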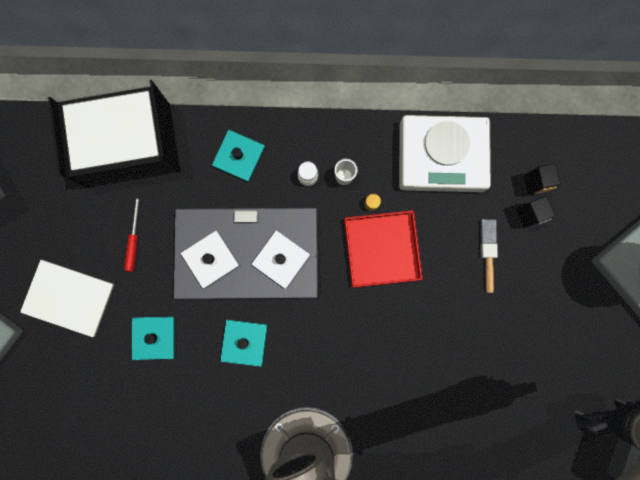

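The scene has two white platens on the granite, at top (209,259) and (281,259). The look-alikes are turquoise plates at (153,338), (244,343) and (238,155), all off the granite. The tray is at (384,249), and the weight stands close to it at (373,201). Next I'll measure the platens and the tray.

```bash
cat > meas.py <<'E'
from h import *
import pickle,sys
fs=pickle.load(open("f0.pkl","rb"))
f=fs["top"]; im=f["pixels"].astype(int)
mn,mx=im.min(2),im.max(2)
w=((mn>150)&(mx-mn<40)).astype(np.uint8)
cs,_=cv2.findContours(w,cv2.RETR_EXTERNAL,cv2.CHAIN_APPROX_NONE)
for c in cs:
    if cv2.contourArea(c)<300: continue
    P=np.array([ray(f,p,.070)[:2] for p in c[:,0]],np.float32)
    (x,y),s,a=cv2.minAreaRect(P)
    if .35<x<.8 and abs(y)<.32 and max(s)<.14:
        print("platen",np.round([x,y],4),np.round(s,4),round(a,1)); print(np.round(cv2.boxPoints(((x,y),s,a)),3).tolist())
red=((im[...,0]>120)&(im[...,1]<60)).astype(np.uint8)
cs,_=cv2.findContours(red,cv2.RETR_EXTERNAL,cv2.CHAIN_APPROX_NONE)
c=max(cs,key=cv2.contourArea); P=np.array([ray(f,p,.03)[:2] for p in c[:,0]],np.float32); print("tray",cv2.minAreaRect(P))
# knobs: dark inside platens
for n in fs:
  f=fs[n];im=f["pixels"].astype(int);k=(im.max(2)<45).astype(np.uint8)
  cs,_=cv2.findContours(k,cv2.RETR_CCOMP,cv2.CHAIN_APPROX_NONE)
  for c in cs:
    if 40<cv2.contourArea(c)<600:
      m=c[:,0].mean(0);p=ray(f,m,.086)
      if .35<p[0]<.8 and abs(p[1])<.3: print(n,"knob",m.round(1),p.round(3),cv2.boundingRect(c))
f=fs["top"];print("weight",ray(f,(373,201),.045).round(3),"cam",ray(f,(320,240),0).round(3))
cr=cv2.resize(f["pixels"][200:310,165:430],None,fx=3,fy=3,interpolation=cv2.INTER_CUBIC);cv2.imwrite("pics/crop0.png",cr[...,::-1])
E
python3 meas.py
```

```text
platen [0.5124 0.2655] [0.1119 0.1109] 34.6
[[0.4350000023841858, 0.27900001406669617], [0.49799999594688416, 0.18799999356269836], [0.5899999737739563, 0.25200000405311584], [0.5270000100135803, 0.34299999475479126]]
platen [0.5164 0.079 ] [0.1116 0.1116] 55.8
[[0.4390000104904175, 0.06400000303983688], [0.531000018119812, 0.0010000000474974513], [0.593999981880188, 0.09399999678134918], [0.5019999742507935, 0.15600000321865082]]
platen [ 0.7604 -0.0874] [0.0573 0.0562] 1.2
[[0.7310000061988831, -0.05999999865889549], [0.7319999933242798, -0.11599999666213989], [0.7900000214576721, -0.11500000208616257], [0.7879999876022339, -0.05900000035762787]]
tray ((0.5556319355964661, -0.19583022594451904), (0.19114737212657928, 0.1910403072834015), 7.692633628845215)
top knob [237.  153.3] [0.792 0.202 0.086] (233, 149, 9, 10)
top knob [386.4 323.8] [ 0.355 -0.199  0.086] (379, 320, 15, 8)
top knob [418.9 321.6] [ 0.363 -0.283  0.086] (414, 316, 12, 11)
top knob [376.7 317. ] [ 0.372 -0.174  0.086] (371, 314, 13, 7)
top knob [362.9 319.4] [ 0.365 -0.139  0.086] (358, 314, 10, 13)
top knob [34
[... 371 characters left out ...]
)
top knob [341.6 279.3] [ 0.466 -0.082  0.086] (337, 274, 10, 11)
top knob [323.3 217.4] [ 0.627 -0.031  0.086] (319, 213, 9, 10)
top knob [424.8 199.9] [ 0.68  -0.297  0.086] (412, 192, 27, 23)
top knob [399.  194.4] [ 0.693 -0.229  0.086] (393, 191, 13, 7)
top knob [357.8 192. ] [ 0.697 -0.12   0.086] (350, 189, 16, 7)
top knob [387.8 165.9] [ 0.769 -0.198  0.086] (382, 161, 11, 12)
top knob [370.2 165.9] [ 0.768 -0.152  0.086] (365, 157, 11, 18)
top knob [305.4 168.4] [0.756 0.02  0.086] (291, 155, 31, 33)
top knob [383.5 157.6] [ 0.791 -0.187  0.086] (376, 154, 17, 8)
top knob [362.6 157.7] [ 0.79  -0.131  0.086] (357, 154, 12, 9)
weight [ 0.681 -0.165  0.045] cam [ 0.576 -0.025  0.   ]
```

View pics/crop0.png

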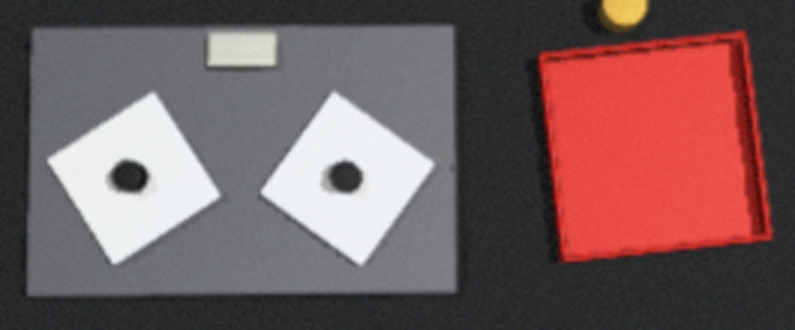

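The white platens measure 111–112 mm against the 110 mm given, with centres L (0.512,0.266) and R (0.516,0.079). The tray measures 191 mm, centred at (0.556,−0.196). The crop confirms that both white platens are on the granite with their black knobs. I'll start moving now: close the hand, square the tool to world axes and go to R.

Call:
send_rows(deltas=[[0,0.3,-0.15,0,0,0,0.03],[0,0.6,-0.3,0,0,0,0.06],[0,0.95,-0.43,0,0,0,0.0875],[0,0.95,-0.43,0,0,0,0.0875],[0,0.95,-0.43,0,0,0,0.0875],[0,0.95,-0.43,0,0,0,0.0875]])

```text
clock: 0.6
tcp_pos: [0.3054, -0.5469, 0.242]
orientation: [-3.14, -0.008, -0.001]
contact_force: [-0.5, -0.5, 0.3]
grip_width: 0.0122
```

Call:
send_rows(deltas=[[0,0.2,-0.2,0,0,0,0],[0,0.4,-0.4,0,0,0,0],[0,0.6,-0.6,0,0,0,0],[0,0.8,-0.8,0,0,0,0],[0,1,-1,0,0,0,0],[0,1,-1,0,0,0,0],[0,1,-1,0,0,0,0]])

```text
clock: 1.18
tcp_pos: [0.4546, -0.397, 0.242]
orientation: [-3.141, -0.007, -0.0]
contact_force: [-0.6, -0.9, 0.8]
grip_width: 0.0002
```

Call:
send_rows(deltas=[[0,0.2,-0.25,0,0,0,0],[0,0.3,-0.5,0,0,0,0],[0,0.3,-0.75,0,0,0,0],[0,0.3,-1,0,0,0,0],[0,0.3,-1,0,0,0,0]])

```text
clock: 1.6
tcp_pos: [0.4979, -0.2429, 0.242]
orientation: [-3.138, -0.01, 0.001]
contact_force: [0.1, 0.4, -0.2]
grip_width: 0.0009
```

Call:
send_rows(deltas=[[0,0,-0.25,0,0,0,0],[0,0,-0.5,0,0,0,0],[0,0,-0.75,0,0,0,0],[0,0,-1,0,0,0,0],[0,0,-1,0,0,0,0]])

```text
clock: 2.02
tcp_pos: [0.4977, -0.0937, 0.2424]
orientation: [-3.139, -0.01, -0.0]
contact_force: [-0.2, 0.2, 0.4]
grip_width: 0.0004
```

Call:
send_rows(deltas=[[0,0,-0.25,0.25,0,0,0],[0,0,-0.5,0.4,0,0,0],[0,0,-0.75,0.5,0,0,0],[0,0,-0.8,0.6,0,0,0],[0,0,-0.8,0.6,0,0,0],[0,0,-0.8,0.6,0,0,0],[0,0,-0.8,0.6,0,0,0]])

```text
clock: 2.6
tcp_pos: [0.4984, 0.0181, 0.1526]
orientation: [3.14, -0.006, 0.0]
contact_force: [0.3, -0.6, -1.1]
grip_width: -0.0004
```

Run:
```python
from h import *
o=r.get_obs(); print({k:np.round(v,4) for k,v in o.items()})
R=cv2.Rodrigues(o["orientation"])[0];print(R.round(4))
```

```text
{'clock': np.float64(2.6), 'joints': array([ 0.0522,  0.3168, -0.2538,  2.0423,  0.1116,  0.7952, -1.8422]), 'qvel': array([ 0.0081, -0.0143,  0.0023, -0.0073, -0.0002, -0.0008, -0.0082]), 'tau': array([-1.07740e+00, -4.24470e+01, -2.01820e+00, -2.18513e+01,
       -4.59000e-02, -1.30000e-03, -6.00000e-04]), 'tcp_pos': array([0.4984, 0.0181, 0.1526]), 'orientation': array([ 3.1403e+00, -5.7000e-03,  3.0000e-04]), 'contact_force': array([ 0.3437, -0.5752, -1.0691]), 'moment': array([-0.0707,  0.0404, -0.0251]), 'grip_width': np.float64(-0.0004)}
[[ 1.0e+00 -3.6e-03  2.0e-04]
 [-3.6e-03 -1.0e+00 -1.3e-03]
 [ 2.0e-04  1.3e-03 -1.0e+00]]
```

Call:
send_rows(deltas=[[0,0.1,0,0.2,0,0,0],[0,0.19,0,0.35,0,0,0],[0,0.19,0,0.41,0,0,0],[0,0.19,0,0.41,0,0,0],[0,0.19,0,0.41,0,0,0]])

```text
clock: 3.02
tcp_pos: [0.5261, 0.0194, 0.0912]
orientation: [3.141, -0.004, -0.001]
contact_force: [0.3, 0.3, 0.4]
grip_width: -0.0001
```

Call:
send_rows(deltas=[[0,0,0,0.01,0,0,0],[0,0,0,0.02,0,0,0],[0,0,0,0.03,0,0,0],[0,0,0,0.04,0,0,0],[0,0,0,0.05,0,0,0],[0,0,0,0.06,0,0,0],[0,0,0,0.066,0,0,0],[0,0,0,0.066,0,0,0]])

```text
clock: 3.68
tcp_pos: [0.5263, 0.0211, 0.0811]
orientation: [3.141, 0.0, -0.0]
contact_force: [-0.8, 0.4, 4.1]
grip_width: 0.0003
```

Call:
send_rows(deltas=[[0,0,0,0.005,0,0,0],[0,0,0,0.01,0,0,0],[0,0,0,0.01,0,0,0],[0,0,0,0.01,0,0,0]])

```text
clock: 4.02
tcp_pos: [0.5264, 0.0211, 0.081]
orientation: [3.141, -0.0, -0.0]
contact_force: [-5.7, -0.3, 19.8]
grip_width: -0.0
```

Firm here (20 N, no sink), with a stiffness of about 10 N/mm. Next corners of R: far, left, near.

Call:
send_rows(deltas=[[0,0,0,-0.05,0,0,0],[0,0.05,-0.07,-0.08,0,0,0],[0,0.2,-0.28,-0.08,0,0,0],[0,0.32,-0.45,-0.08,0,0,0],[0,0.325,-0.46,-0.07,0,0,0],[0,0.325,-0.46,-0.06,0,0,0],[0,0.325,-0.46,-0.05,0,0,0],[0,0.325,-0.46,-0.04,0,0,0],[0,0.325,-0.46,-0.03,0,0,0],[0,0.325,-0.46,-0.02,0,0,0],[0,0.325,-0.46,-0.01,0,0,0],[0,0.325,-0.46,-0.005,0,0,0],[0,0.325,-0.46,0,0,0,0],[0,0.325,-0.46,0.005,0,0,0],[0,0.325,-0.46,0.005,0,0,0],[0,0.325,-0.46,0.005,0,0,0]])

```text
clock: 5.35
tcp_pos: [0.575, 0.0892, 0.081]
orientation: [3.14, -0.002, 0.0]
contact_force: [-8.0, -3.1, 22.0]
grip_width: -0.0001
```

Firm.

Call:
send_rows(deltas=[[0,0,0,-0.05,0,0,0],[0,-0.07,-0.05,-0.085,0,0,0],[0,-0.28,-0.2,-0.085,0,0,0],[0,-0.45,-0.31,-0.085,0,0,0],[0,-0.47,-0.32,-0.075,0,0,0],[0,-0.47,-0.32,-0.065,0,0,0],[0,-0.47,-0.32,-0.055,0,0,0],[0,-0.47,-0.32,-0.045,0,0,0],[0,-0.47,-0.32,-0.035,0,0,0],[0,-0.47,-0.32,-0.025,0,0,0],[0,-0.47,-0.32,-0.015,0,0,0],[0,-0.47,-0.32,-0.01,0,0,0],[0,-0.47,-0.32,-0.005,0,0,0],[0,-0.47,-0.32,0,0,0,0],[0,-0.47,-0.32,0,0,0,0],[0,-0.47,-0.32,0,0,0,0]])

```text
clock: 6.68
tcp_pos: [0.5053, 0.1375, 0.0809]
orientation: [3.141, -0.002, 0.001]
contact_force: [-8.2, -4.3, 27.3]
grip_width: -0.0001
```

Firm. Next is the near corner at (0.457,0.0675).

Call:
send_rows(deltas=[[0,0,0,-0.05,0,0,0],[0,-0.05,0.07,-0.085,0,0,0],[0,-0.2,0.28,-0.085,0,0,0],[0,-0.31,0.45,-0.085,0,0,0],[0,-0.32,0.47,-0.075,0,0,0],[0,-0.32,0.47,-0.065,0,0,0],[0,-0.32,0.47,-0.055,0,0,0],[0,-0.32,0.47,-0.045,0,0,0],[0,-0.32,0.47,-0.035,0,0,0],[0,-0.32,0.47,-0.025,0,0,0],[0,-0.32,0.47,-0.015,0,0,0],[0,-0.32,0.47,-0.01,0,0,0],[0,-0.32,0.47,-0.005,0,0,0],[0,-0.32,0.47,0,0,0,0],[0,-0.32,0.47,0,0,0,0],[0,-0.32,0.47,0,0,0,0]])

```text
clock: 8.02
tcp_pos: [0.457, 0.0683, 0.0808]
orientation: [3.141, 0.001, 0.001]
contact_force: [-10.3, -0.3, 32.1]
grip_width: -0.0001
```

All four corners of R stand firm, so L is the rocking one. Starting with L's right corner (0.501,0.206).

Call:
send_rows(deltas=[[0,0,0,-0.08,0,0,0],[0,0.02,-0.1,-0.11,0,0,0],[0,0.1,-0.35,-0.11,0,0,0],[0,0.19,-0.6,-0.11,0,0,0],[0,0.29,-0.85,-0.1,0,0,0],[0,0.295,-0.92,-0.085,0,0,0],[0,0.295,-0.92,-0.08,0,0,0],[0,0.295,-0.92,-0.07,0,0,0],[0,0.295,-0.92,-0.06,0,0,0],[0,0.295,-0.92,-0.05,0,0,0],[0,0.295,-0.92,-0.04,0,0,0],[0,0.295,-0.92,-0.03,0,0,0],[0,0.295,-0.92,-0.02,0,0,0],[0,0.295,-0.92,-0.015,0,0,0],[0,0.295,-0.92,-0.01,0,0,0],[0,0.295,-0.92,-0.005,0,0,0],[0,0.295,-0.92,-0.005,0,0,0],[0,0.295,-0.92,-0.005,0,0,0]])

```text
clock: 9.52
tcp_pos: [0.501, 0.2052, 0.0795]
orientation: [3.141, -0.001, 0.0]
contact_force: [-0.5, -1.7, 2.9]
grip_width: -0.0003
```

This corner gives (low force, 1.5 mm below the surface). I'll push on slowly.

Call:
send_rows(deltas=[[0,0,0,0.005,0,0,0],[0,0,0,0.01,0,0,0],[0,0,0,0.015,0,0,0],[0,0,0,0.02,0,0,0],[0,0,0,0.02,0,0,0],[0,0,0,0.02,0,0,0],[0,0,0,0.02,0,0,0]])

```text
clock: 10.1
tcp_pos: [0.5012, 0.2055, 0.0777]
orientation: [3.141, -0.001, 0.001]
contact_force: [-3.3, -4.5, 17.0]
grip_width: -0.0001
```

It bottoms 3.4 mm down: this is the loose corner. Now over the knob to the diagonally opposite corner (0.5236,0.325).

Call:
send_rows(deltas=[[0,0,0,-0.08,0,0,0],[0,0,0,-0.35,0,0,0],[0,0.03,-0.16,-0.37,0,0,0],[0,0.08,-0.42,-0.37,0,0,0],[0,0.13,-0.68,-0.37,0,0,0],[0,0.15,-0.79,-0.35,0,0,0],[0,0.15,-0.79,-0.2,0,0,0],[0,0.15,-0.79,-0.12,0,0,0],[0,0.15,-0.79,-0.1,0,0,0],[0,0.15,-0.79,-0.09,0,0,0],[0,0.15,-0.79,-0.08,0,0,0],[0,0.15,-0.79,-0.07,0,0,0],[0,0.15,-0.79,-0.06,0,0,0],[0,0.15,-0.79,-0.05,0,0,0],[0,0.15,-0.79,-0.04,0,0,0],[0,0.15,-0.79,-0.03,0,0,0],[0,0.15,-0.79,-0.022,0,0,0],[0,0.15,-0.79,-0.015,0,0,0],[0,0.15,-0.79,-0.015,0,0,0],[0,0.15,-0.79,-0.015,0,0,0]])

```text
clock: 11.77
tcp_pos: [0.5236, 0.3241, 0.081]
orientation: [3.141, -0.0, 0.001]
contact_force: [-5.9, -4.4, 18.5]
grip_width: -0.0002
```

Call:
send_rows(deltas=[[0,0,0,0.003,0,0,0],[0,0,0,0.003,0,0,0]])

```text
clock: 11.93
tcp_pos: [0.5237, 0.3241, 0.081]
orientation: [3.141, -0.001, 0.002]
contact_force: [-7.6, -5.2, 22.2]
grip_width: 0.0001
```

Firm at the opposite corner (22 N, no sink). Now over the knob, open, and down to grasp height.

Call:
send_rows(deltas=[[0,0,0,-0.1,0,0,0],[0.5,0,0,-0.37,0,0,0],[1,-0.04,0.2,-0.4,0,0,0],[1,-0.075,0.39,-0.4,0,0,0],[1,-0.075,0.395,-0.4,0,0,0],[1,-0.075,0.395,-0.4,0,0,0],[1,-0.075,0.395,-0.4,0,0,0],[1,-0.075,0.395,-0.4,0,0,0],[1,-0.075,0.395,-0.4,0,0,0],[1,-0.075,0.395,-0.4,0,0,0]])

```text
clock: 12.77
tcp_pos: [0.512, 0.2658, 0.138]
orientation: [-3.141, -0.002, 0.0]
contact_force: [0.2, -0.3, -0.3]
grip_width: 0.0857
```

Run:
```python
from h import *
o=r.get_obs();print(o["tcp_pos"].round(4),o["grip_width"].round(4))
f=cam("wrist");save(f,"w1.png")
K=np.array(f["camera_matrix"]);P=np.array([[.5124,.2655,.102],[.435,.279,.07],[.498,.188,.07],[.59,.252,.07],[.527,.343,.07]])
print(cv2.projectPoints(P,np.array(f["rvec"]),np.array(f["tvec"]),K,None)[0][:,0].round(0))
```

```text
Traceback (most recent call last):
AttributeError: 'float' object has no attribute 'round'
```

Run:
```python
from h import *
f=cam("wrist");save(f,"w1.png")
K=np.array(f["camera_matrix"]);P=np.array([[.5124,.2655,.102],[.435,.279,.07],[.498,.188,.07],[.59,.252,.07],[.527,.343,.07]])
print(cv2.projectPoints(P,np.array(f["rvec"]),np.array(f["tvec"]),K,None)[0][:,0].round(0))
```

```text
[[316. 283.]
 [296. 366.]
 [439. 282.]
 [341. 128.]
 [187. 238.]]
```

View pics/w1.png

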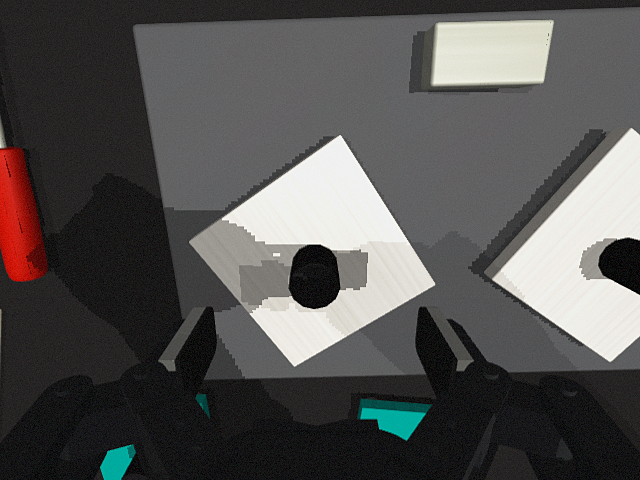

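The wrist view shows the knob at (314,280), between the open fingers, and the platen corners are within about 8 px of the prediction. Descending to grasp.

Call:
send_rows(deltas=[[1,0,0,0.12,0,0,0],[1,0,0,0.22,0,0,0],[1,0,0,0.3,0,0,0],[1,0,0,0.34,0,0,0],[1,0,0,0.36,0,0,0],[0,0,0,0.36,0,0,0],[0,0,0,0.36,0,0,0],[0,0,0,0.36,0,0,0],[0,0,0,0.36,0,0,0],[0,0,0,0.36,0,0,0],[0,0,0,0.36,0,0,0],[0,0,0,0.36,0,0,0],[0,0,0,0.36,0,0,0],[0,0,0,0.36,0,0,0]], squeeze=80)

```text
clock: 13.98
tcp_pos: [0.5128, 0.2656, 0.0852]
orientation: [-3.14, -0.0, -0.003]
contact_force: [-0.5, 1.9, 6.1]
grip_width: 0.0257
```

Call:
send_rows(deltas=[[0,0,0,-0.02,0,0,0],[0,0,0,-0.05,0,0,0],[0,0,0,-0.1,0,0,0],[0,0,0,-0.18,0,0,0],[0,0,0,-0.28,0,0,0],[0,0,0,-0.4,0,0,0],[0,0,0,-0.5,0,0,0],[0,0,0,-0.56,0,0,0],[0,0,0,-0.58,0,0,0],[0,0,0,-0.58,0,0,0],[0,0,0,-0.58,0,0,0]])

```text
clock: 14.9
tcp_pos: [0.5117, 0.2644, 0.1707]
orientation: [3.141, -0.0, -0.001]
contact_force: [0.3, -0.3, -6.0]
grip_width: 0.0258
```

Run:
```python
from h import *
save(cam("scene"),"s2.png")
```

```text
(no output)
```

View pics/s2.png

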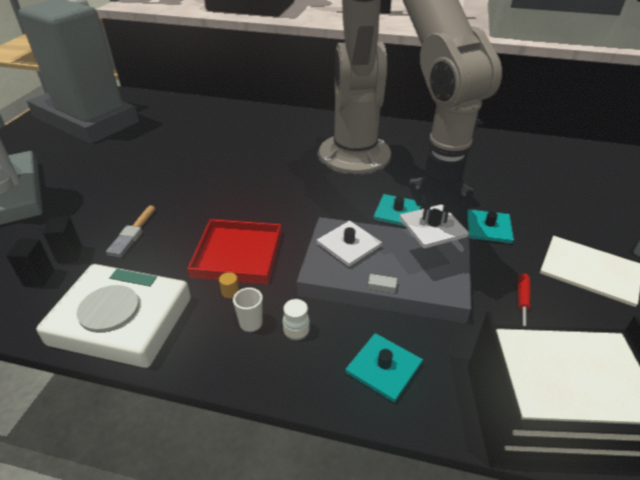

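The platen hangs level in the gripper at (435,222) in the picture, clear of the granite. Carrying it to the tray.

Call:
send_rows(deltas=[[0,0,0.05,-0.02,0,0,0],[0,0.02,0.18,-0.04,0,0,0],[0,0.04,0.34,-0.04,0,0,0],[0,0.06,0.5,-0.04,0,0,0],[0,0.08,0.66,-0.04,0,0,0],[0,0.1,0.82,-0.04,0,0,0],[0,0.1,0.98,-0.04,0,0,0]])

```text
clock: 15.53
tcp_pos: [0.5272, 0.1158, 0.1767]
orientation: [3.141, -0.001, -0.001]
contact_force: [2.1, 0.6, -5.4]
grip_width: 0.0258
```

Call:
send_rows(deltas=[[0,0,0.16,0,0,0,0],[0,0.02,0.32,0,0,0,0],[0,0.04,0.48,0,0,0,0],[0,0.06,0.64,0,0,0,0],[0,0.08,0.8,0,0,0,0],[0,0.1,0.98,0,0,0,0]])

```text
clock: 16.03
tcp_pos: [0.5415, -0.0303, 0.1767]
orientation: [-3.141, -0.001, 0.002]
contact_force: [0.2, 0.5, -4.7]
grip_width: 0.0256
```

Call:
send_rows(deltas=[[0,0,0.16,0,0,0,0],[0,0.02,0.32,0,0,0,0],[0,0.04,0.48,0,0,0,0],[0,0.06,0.64,0,0,0,0],[0,0.09,0.8,0,0,0,0],[0,0.09,0.93,0,0,0,0],[0,0.09,1,0,0,0,0],[0,0.09,1,0,0,0,0],[0,0.09,1,0,0,0,0],[0,0.09,1,0,0,0,0]])

```text
clock: 16.87
tcp_pos: [0.5555, -0.1775, 0.1769]
orientation: [-3.14, -0.003, 0.001]
contact_force: [-0.4, 0.1, -5.6]
grip_width: 0.026
```

Call:
send_rows(deltas=[[0,0,0.08,0.05,0,0,0],[0,0,0.125,0.15,0,0,0],[0,0,0.125,0.28,0,0,0],[0,0,0.125,0.42,0,0,0],[0,0,0.125,0.56,0,0,0],[0,0,0.125,0.68,0,0,0],[0,0,0.125,0.76,0,0,0],[0,0,0.125,0.8,0,0,0],[0,0,0.125,0.8,0,0,0],[0,0,0.125,0.8,0,0,0]])

```text
clock: 17.7
tcp_pos: [0.5561, -0.1978, 0.0576]
orientation: [3.142, 0.001, 0.001]
contact_force: [-0.6, -0.2, -5.3]
grip_width: 0.0257
```

Run:
```python
from h import *
f=cam("scene");cv2.imwrite("pics/s3.png",cv2.resize(f["pixels"][180:330,150:350],None,fx=3,fy=3,interpolation=cv2.INTER_CUBIC)[...,::-1])
```

```text
(no output)
```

View pics/s3.png

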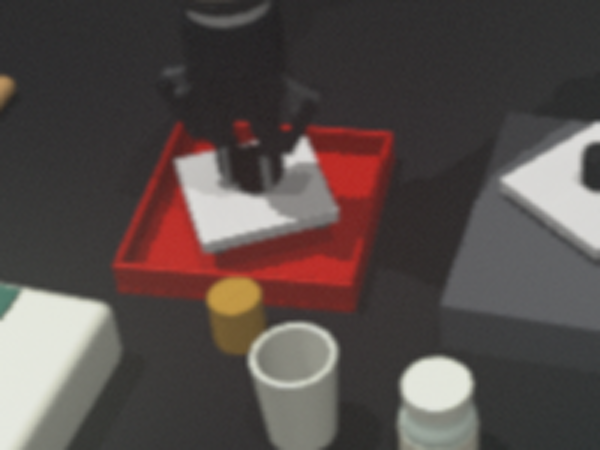

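The platen is level, centred inside the walls and clear of the weight. Setting it down slowly.

Call:
send_rows(deltas=[[0,0,0,0.02,0,0,0],[0,0,0,0.04,0,0,0],[0,0,0,0.06,0,0,0],[0,0,0,0.07,0,0,0],[0,0,0,0.08,0,0,0],[0,0,0,0.09,0,0,0],[0,0,0,0.1,0,0,0],[0,0,0,0.108,0,0,0],[0,0,0,0.114,0,0,0],[0,0,0,0.12,0,0,0],[0,0,0,0.12,0,0,0],[0,0,0,0.12,0,0,0]])

```text
clock: 18.75
tcp_pos: [0.5556, -0.1979, 0.0403]
orientation: [3.141, -0.0, -0.0]
contact_force: [-4.4, 1.2, 5.2]
grip_width: 0.0257
```

Seated: the load is off (−5.3 → +5.2 N) at the expected height. Release and retreat.

Call:
send_rows(deltas=[[0.3,0,0,0,0,0,0],[0.6,0,0,0,0,0,0],[1,0,0,0,0,0,0],[1,0,0,0,0,0,0],[1,0,0,0,0,0,0],[1,0,0,0,0,0,0],[1,0,0,0,0,0,0],[1,0,0,-0.1,0,0,0],[1,0,0,-0.25,0,0,0],[1,0,0,-0.5,0,0,0],[1,0,0,-0.75,0,0,0],[1,0,0,-1,0,0,0],[1,0,0,-1,0,0,0]])

```text
clock: 19.83
tcp_pos: [0.5599, -0.1991, 0.1971]
orientation: [3.138, -0.001, 0.019]
contact_force: [1.5, -0.6, 0.6]
grip_width: 0.0854
```

Call:
send_rows(deltas=[[1,-0.1,0.2,-0.2,0,0,0],[1,-0.2,0.45,-0.3,0,0,0],[1,-0.3,0.7,-0.3,0,0,0],[1,-0.4,0.9,-0.3,0,0,0],[1,-0.4,1,-0.3,0,0,0],[1,-0.4,1,-0.3,0,0,0],[1,-0.4,1,-0.3,0,0,0],[1,-0.4,1,-0.3,0,0,0]])

```text
clock: 20.5
tcp_pos: [0.4964, -0.3463, 0.2338]
orientation: [-3.14, -0.003, 0.0]
contact_force: [0.0, 0.6, -0.4]
grip_width: 0.0855
```

Run:
```python
from h import *
import pickle
fs={n:cam(n) for n in("scene","top")}
f=fs["top"];save(f,"top9.png")
im=f["pixels"].astype(int);mn,mx=im.min(2),im.max(2)
w=((mn>120)&(mx-mn<50)).astype(np.uint8)
cs,_=cv2.findContours(w,cv2.RETR_EXTERNAL,cv2.CHAIN_APPROX_NONE)
for c in cs:
    if 900<cv2.contourArea(c)<4000:
      for z in(.07,.025):
        P=np.array([ray(f,p,z)[:2] for p in c[:,0]],np.float32);print(z,cv2.minAreaRect(P))
```

```text
0.07 ((0.018922455608844757, -0.4168132543563843), (0.08544368296861649, 0.15105211734771729), 59.2545280456543)
0.025 ((0.0055766478180885315, -0.43030527234077454), (0.0882483497262001, 0.15601032972335815), 59.2545051574707)
0.07 ((0.07369460165500641, -0.042004041373729706), (0.20882514119148254, 0.08449770510196686), 53.59286117553711)
0.025 ((0.062146641314029694, -0.04319313168525696), (0.21567972004413605, 0.0872713029384613), 53.59286117553711)
0.07 ((0.5519453883171082, -0.19116181135177612), (0.10700283199548721, 0.10645294189453125), 34.34590530395508)
0.025 ((0.5560957789421082, -0.19724687933921814), (0.11051508784294128, 0.10994723439216614), 34.345882415771484)
0.07 ((0.5185242891311646, 0.07091045379638672), (0.19216640293598175, 0.16523310542106628), 1.4123919010162354)
0.025 ((0.5215776562690735, 0.07342773675918579), (0.19847416877746582, 0.17065681517124176), 1.4123914241790771)
```

View pics/top9.png

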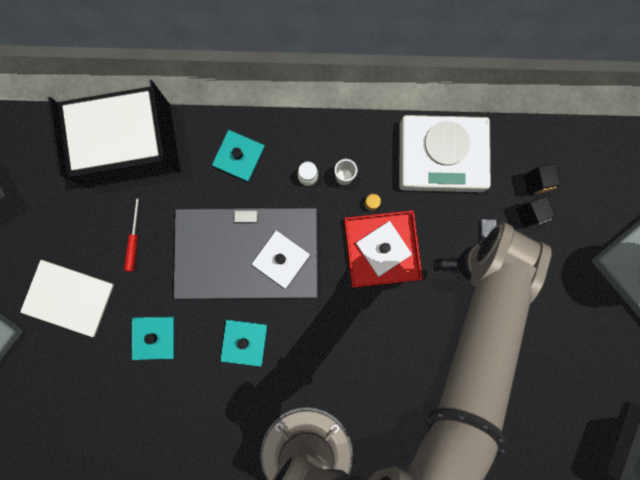

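The top view shows the platen flat in the tray, centred within 1–2 mm of the tray's middle. The sound platen is still at (281,259), and the bystanders I can see are unmoved. The arm is clear.

```bash
python3 -c "
from bench import r
print(r.hand_in())"
```

```text
the job is handed in; nothing more can be done
None
```

I moved the rocking platen, the one on the robot's left, into the red tray and handed the job in after about 20.5 s of the 70 s allowed. No verdict was reported.

- **Finding the rocker:** All four corners of the right-hand platen stood firm under 20–32 N. On the left-hand platen, the corner at about (0.501, 0.205), nearest the other platen, sank about 3.4 mm. The diagonally opposite corner then held 22 N without sinking.
- **Moving it:** I gripped the knob, lifted and carried the platen level, and set it down slowly. I let go only once the tray was carrying the weight.
- **Last checks:** In the final top picture the platen lies flat in the tray at (0.556, −0.197), within about 2 mm of the tray's middle. Its outline measures 110 mm at the height of a platen standing on the tray floor. The arm touches nothing.
- **Less certain:** The right-hand platen and most bystanders looked unmoved, but I judged that by eye. My final measurement of the right-hand platen merged with the granite and gave no usable position. The arm hid most of the brush in that picture, though it passed about 0.2 m above the bench there.

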